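# Isolate the bench test supply and swing out its lockout hasp

### The arm

A 7-joint arm with a two-finger parallel gripper is mounted at the origin on a cart in front of the work surface, level with it; the furniture and walls round the work are solid. World frame = base frame: x ahead of the robot, y to its left, z up, the work surface at z = 0. Lengths are in m, angles in degrees, forces in N, time in s.
With the tool pointing down it reaches from about 0.425 to 0.875 m from the base axis. Payload 4.7 kg.
Tool frame: the origin (TCP) lies midway between the tips of the shut fingers; the grasp point (between the pads) lies 19 mm behind it; y points along the fingers, x is the direction in which the jaws open and shut, and the axes are right-handed (so a half turn about y gives the same grasp; the last joint's range is limited). The gripper opens to 87 mm and grips with 3 to 60 N. Pads are 19 mm wide; open, the fingers measure 117 mm over their backs; the gripper's body (75 mm by 190 mm) begins 51 mm behind the grasp point.
Start: joints at [-74.708, 18.392, -4.016, 83.108, 1.295, 78.541, -3.26], TCP at [0.163, 0.629, 0.223] pointing down, gripper open.
Joint ranges: [-163.93, 163.93], [-17.29, 119.83], [-79.2, 71.16], [3.27, 140.29], [-89.18, 269.18], [5.43, 117.66], [-154.24, 154.24]. Speed limits (degrees/s): [147.25, 147.25, 180, 180, 180, 180, 180].

### API

Orientations are given as [roll, pitch, yaw] about the fixed x, y, z axes, in that order (R = Rz(yaw) Ry(pitch) Rx(roll)).
In Python, from cell import env gives the robot as it stands.
- The arm moves only by the tool carry_out, never from a script. Its argument "targets" is a list of rows, each a list of 2 entries, a list of its own where there are three numbers: the shift along the tool's x, y, z in mm, then the turn, a rotation vector about the tool's x, y, z in degrees. A call has 1 to 12 rows; each row shifts and turns the commanded pose from where the row before left it, along the tool's axes as they then stand; what a row does not reach is not made up. A row lasts 1/10 s, in which the tool goes at most 50 mm and 8.59 degrees, less where a joint would pass 70% of its speed; a pose out of reach is approached as far as the arm can. A call with a gripper value outside its range is refused whole. "jaw" is the opening, from 0 (shut) to 1 (fully open), set as the call begins (left out, the last holds). The fingers move at their own pace and stop on an object; "squeeze" is the grip in N (left out, the last holds). Time passes only in rows, so rows that do not move let the fingers close. It gives the time, the measured TCP pose, the force and the opening at its end, in the units of the state.
- env.get_obs(): the state, without advancing time (a new reading comes with each control period).
- env.read_camera(name): name is "side" or "top"; returns the picture (400x640x3 uint8, red, green, blue); there is no depth.
- env.get_calibration(name): a dict with "fx", "fy", "cx", "cy" (pixels), "D" ([k1, k2, p1, p2, k3] as OpenCV has them; the pictures are not rectified), "R" (3x3) and "t" (3): a world point X has camera coordinates R X + t. Camera axes: x right, y down, z forward; pixel columns grow to the right and rows downward; lengths in m; the calibration is good to about 2 mm. A picture is of the moment at which its call begins. get_calibration takes no time and is no camera call.
- env.sign_off(): hands the job in, once; it reports no verdict.
Trained networks look in the newest picture that a camera, given by its name, has taken for a name from the list of things; names that differ only in an ending like _2 or _b are one class to them, and where a whole thing is asked for, a point or a joint stands for the part that bears it (a point fixed in the world has none). Each returns a list of dicts, best first, with "p" (0 to 1); they miss things now and then, are a little off and sometimes report something else, mostly with a low value. They report only what shows in the picture. A call takes as long as a camera call.
- env.outline_of(camera, label): "mask" (400x640 bool, what is visible of it) and "xy" ([column, row] in pixels, amid what is visible of it).
The state is a dict: "time_s": time; "qpos": joint angles; "joint_velocities": joint speeds; "effort": joint torques, N m; "tool_pos": TCP position; "tool_rot": TCP orientation; "force": force on the tool from outside, world axes, zero at the start; "wrist_torque": the same for the moment, N m; "grip_width": finger opening in m.
Only numpy, scipy, OpenCV 4.12 (cv2) and the standard library are available. Lean on these libraries where they do the work, as an engineer would, in place of code of your own. Each camera call takes 0.05 s, during which the arm holds its last target.

### The job

Isolate the bench test supply: turn the red handle of the isolator with the yellow plate a quarter turn counter-clockwise to off, and only when it is off swing that isolator's red-knobbed steel hasp fully out past the front of the box, ready for a padlock. Leave the black-handled isolator switched on.

Things in the scene. Friction and masses are not known exactly. Their poses are not given: they have to be found in the camera images.
- red_isolator: Isolator to work on: grey box 110 (x) x 100 (y) x 55 mm high, fixed to the bench, face up, square yellow plate on top, red handle, steel hasp with red knob. Origin: centre of its underside, on the bench. Its +x points to its back (two black glands), +y to its left, z up; the front (-x) looks roughly at the robot. All offsets in the other entries are in this frame.
- red_isolator_handle (a joint): Red handle, rad, about the vertical axis x 18, y 0 mm. 0 on: white-lined end of its bar points along +x. Grows counter-clockwise from above to its stop 1.571, off: that end points along +y. Starts 0 to 0.15; needs 0.12 N m, stays where left. Upright bar, 66 mm long, 14 thick, z 63 to 95 mm, centred on the axis (pinch it there) on a disc 52 mm wide.
- red_isolator_hasp (a joint): Hasp, rad: flat steel arm (top z 60 mm) on a vertical pivot at x -42, y -35 mm; upright round knob, 14 mm wide, z 60 to 92 mm, 70 mm from the pivot. 0 folded: arm along +y, knob at x -42, y +35. Grows counter-clockwise from above to its stop 1.571, out: arm along -x, knob at x -112, y -35. Starts 0 to 0.15; 1 N moves it, stays where left. Not blocked while the handle is on.
- black_isolator_handle (a joint): Black handle of the other isolator, rad. 0 on, 1.571 off; starts at 0 to 0.15 and is to stay on. That isolator has the same shape and size but a white plate and a black hasp knob (its hasp is fixed); it stands left or right of the red-handled one, their centres 0.17 to 0.33 m apart.

How it is judged (in metres and radians):
On the way, in this order (a step that is already met when the one before it is completed fails the run):
1. the red handle is turned to off while the hasp is still folded (value of joint red_isolator_handle above 1.35 rad and value of joint red_isolator_hasp below 0.4 rad), for 0.2 s.
2. the hasp is swung out, the handle still off (value of joint red_isolator_hasp above 1.3 rad and value of joint red_isolator_handle above 1.35 rad), for 0.2 s.
At the end, for the whole second after the job is handed in: The red handle is off (above 1.35 rad, within about 12 degrees of its stop), its hasp is out (above 1.3 rad, within about 15 degrees of its stop), both at rest, and the black handle is still on (below 0.4 rad) (all of step 2 and value of joint black_isolator_handle below 0.4 rad and velocity of joint each of red_isolator_hasp, red_isolator_handle below 0.05 rad/s); the robot touches nothing.
It fails at once if the hasp is swung out while the red handle is not off (value of joint red_isolator_hasp above 0.5 rad and value of joint red_isolator_handle below 1.25 rad).
It fails at once if the black handle is turned away from on (value of joint black_isolator_handle above 0.4 rad).
It also fails if it takes over 48 s, if anything falls off the work surface, if the arm or the gripper's body presses on something with over 40 N, if the wrist force passes 120 N, or if a joint passes its speed limit or range.

## Working session

There is one attempt and no reset: what is moved stays moved. The work goes in short steps, Python scripts to look and compute and a tool call to move; the robot and the scene stay as the last step left them, time stands still between calls to the robot, and variables do not carry over. Pictures are saved under pics/ and viewed, and the job is handed in when it is done.

Besides the shell and the picture viewer there is one more tool, called after "Call:" by a JSON object that holds its "name" and its "arguments". carry_out: Moves the arm, as the interface text tells. Its arguments: {"type":"object","properties":{"targets":{"type":"array","items":{"type":"array"}},"jaw":{"type":"number"},"squeeze":{"type":"number"}},"required":["targets"]}

```bash
mkdir -p pics; ls; python3 - <<'E'
from cell import env
import cv2,numpy as np
for n in("side","top"):
    im=env.read_camera(n); cv2.imwrite(f"pics/{n}0.png",im[:,:,::-1]); c=env.get_calibration(n)
    print(n,{k:np.round(v,4).tolist() for k,v in c.items()})
    for l in("red_isolator_handle","red_isolator_hasp","black_isolator_handle","red_isolator"):
        for r in env.outline_of(n,l)[:3]: print(l,r["p"],r["xy"],r["mask"].sum())
print(env.get_obs())
E
```

```text
pics
side {'fx': 371.1194, 'fy': 371.1194, 'cx': 322.2692, 'cy': 204.6694, 'D': [-0.0863, 0.0, 0.0, 0.0, 0.0], 'R': [[-0.9147, -0.4038, -0.018], [-0.1996, 0.4898, -0.8487], [0.3515, -0.7727, -0.5286]], 't': [0.3885, 0.2623, 0.5464]}
red_isolator_handle 0.61 [349.4, 176.4] 284
red_isolator_hasp 0.6 [355.8, 190.0] 212
black_isolator_handle 0.96 [271.5, 233.5] 433
black_isolator_handle 0.67 [349.5, 194.2] 1900
black_isolator_handle 0.26 [349.7, 179.3] 311
red_isolator 0.93 [351.7, 194.8] 1893
top {'fx': 416.4809, 'fy': 416.4809, 'cx': 322.85, 'cy': 202.9051, 'D': [-0.0945, 0.0, 0.0, 0.0, 0.0], 'R': [[-0.0116, -0.9998, 0.0173], [-0.9975, 0.0104, -0.0699], [0.0697, -0.018, -0.9974]], 't': [-0.2019, 0.5228, 0.8767]}
red_isolator_handle 0.86 [395.4, 204.9] 517
red_isolator_hasp 0.81 [373.8, 234.4] 368
black_isolator_handle 0.67 [258.9, 181.1] 465
red_isolator 0.95 [386.7, 213.9] 2920
{'time_s': 0.5, 'qpos': array([-74.70858603,  18.39265421,  -4.01735521,  83.10994892,
         1.29538361,  78.54107784,  -3.2616371 ]), 'joint_velocities': array([ 0.04927976, -0.09816988,  0.01430255, -0.11499253, -0.02682761,
        0.05207867,  0.07971687]), 'effort': array([ 3.73866715e-04, -4.90598273e+01, -4.02277233e-01, -3.12464190e+01,
       -6.35846704e-02,  3.46154720e-02,  4.84677514e-05]), 'tool_pos': array([0.16258419, 0.62933736, 0.22255737]), 'tool_rot': array([-9.00028348e+01, -1.48303482e-03,  7.55170655e+01]), 'force': array([-0.36544112,  0.56228543,  0.01595576]), 'wrist_torque': array([-0.00363697,  0.02150143,  0.03184799]), 'grip_width': 0.08712145688841065}
```

View pics/side0.png

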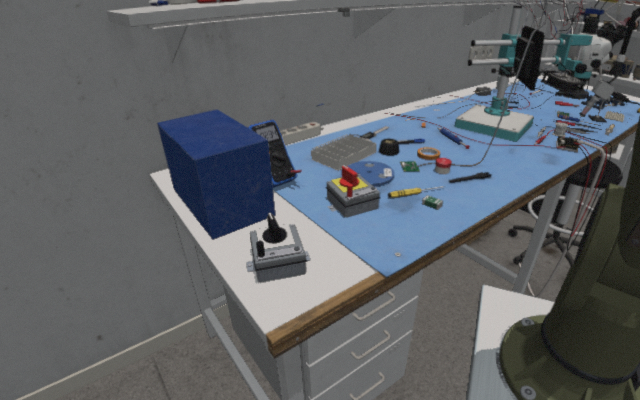

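View pics/top0.png

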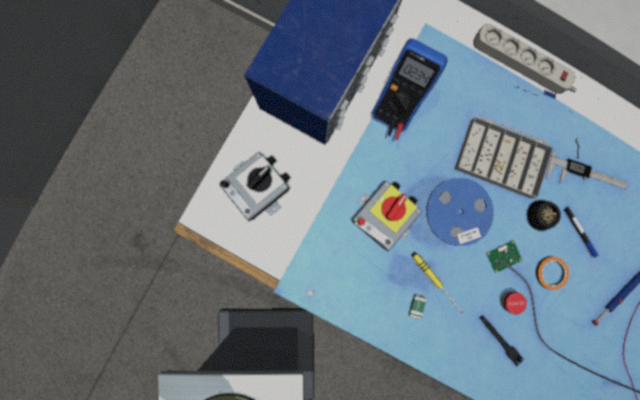

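```bash
python3 - <<'E'
import cv2
a=cv2.imread("pics/top0.png")[130:280,320:470]; cv2.imwrite("pics/topz.png",cv2.resize(a,(600,600),interpolation=3))
a=cv2.imread("pics/side0.png")[120:270,230:430]; cv2.imwrite("pics/sidez.png",cv2.resize(a,(800,600),interpolation=3))
E
```

```text
(no output)
```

View pics/topz.png

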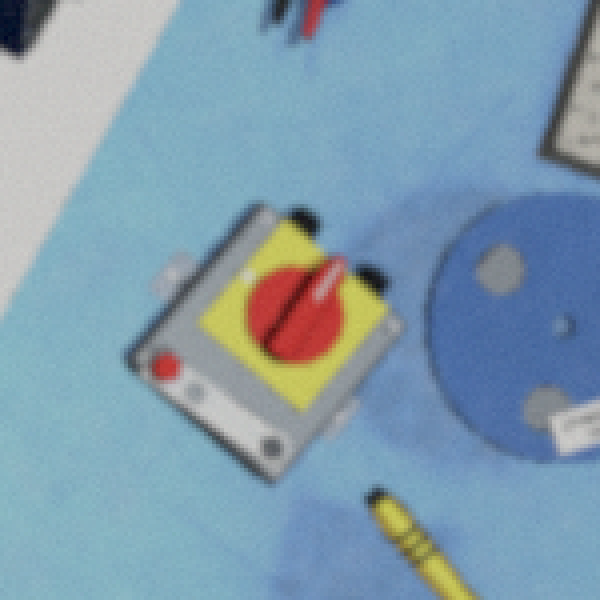

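View pics/sidez.png

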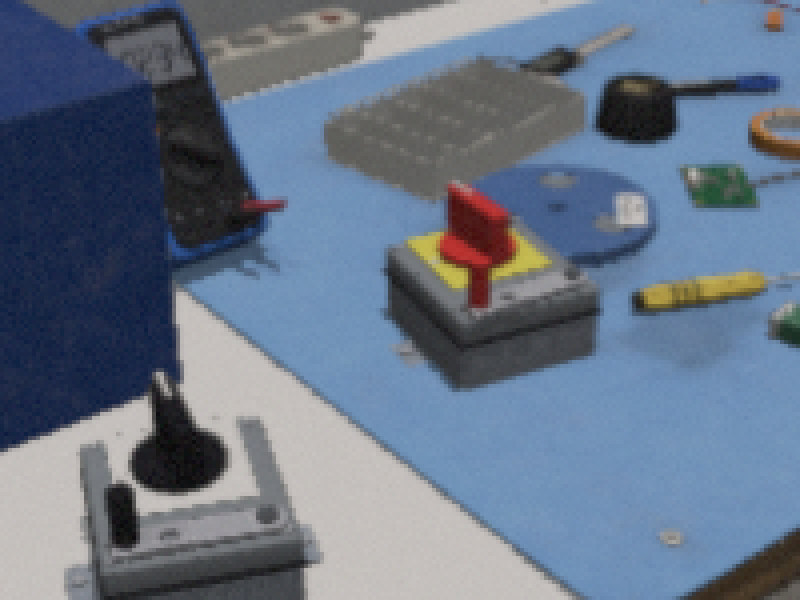

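The top view shows the red isolator, yellow plate around (394,208), with the white-lined bar end pointing up-right and the red knob at (361,222). The black isolator is at (257,185). The side view shows the red handle at about (349,176) and the knob at (350,190).

```bash
cat > h.py <<'E'
import cv2,numpy as np
from scipy.optimize import least_squares
from cell import env
C={n:env.get_calibration(n) for n in("side","top")}
def proj(n,P):
    c=C[n];K=np.array([[c["fx"],0,c["cx"]],[0,c["fy"],c["cy"]],[0,0,1.]])
    R=np.array(c["R"]);r,_=cv2.Rodrigues(R)
    return cv2.projectPoints(np.atleast_2d(P).astype(float),r,np.array(c["t"],float),K,np.array(c["D"],float))[0].reshape(-1,2)
def tri(a,b):
    f=lambda X:np.r_[proj("top",X)[0]-a,proj("side",X)[0]-b]
    s=least_squares(f,[.6,.0,.06]);return s.x,np.abs(s.fun).max()
def iso(p,q):
    q=np.atleast_2d(q).astype(float);c,s=np.cos(p[2]),np.sin(p[2])
    return np.c_[p[0]+c*q[:,0]-s*q[:,1],p[1]+s*q[:,0]+c*q[:,1],q[:,2]]
E
python3 - <<'E'
from h import *
def tz(x,y):return np.array([(x+.5)/4-.5+320,(y+.5)/4-.5+130])
def sz(x,y):return np.array([(x+.5)/4-.5+230,(y+.5)/4-.5+120])
T={"knob":tz(166,366),"pivot":tz(271,447),"wend":tz(341,260)}
S={"knob":sz(480,266),"pivot":sz(573,270),"wend":sz(455,187)}
for k in T: print(k,tri(T[k],S[k]))
# model fit: p=(x,y,yaw,handle,hasp)
def model(p):
    h,g=p[3],p[4]
    d={}
    d["knob"]=[-.042-.07*np.sin(g),-.035+.07*np.cos(g),.092]
    d["pivot"]=[-.042,-.035,.060]
    d["wend"]=[.018+.031*np.cos(h),.031*np.sin(h),.095]
    d["disc"]=[.018,0,.063]
    d["cFL"]=[-.055,.05,.055];d["cFR"]=[-.055,-.05,.055];d["cBR"]=[.055,-.05,.055];d["cBL"]=[.055,.05,.055]
    return {k:iso(p,v)[0] for k,v in d.items()}
T.update(disc=tz(296,314),cFL=tz(132,360),cFR=tz(272,478),cBR=tz(402,325),cBL=tz(258,207))
def f(p):
    m=model(p);o=[]
    for k in T:o+=list(proj("top",m[k])[0]-T[k])
    for k in S:o+=list(proj("side",m[k])[0]-S[k])
    return o
s=least_squares(f,[.65,-.15,-.7,.05,.05],loss="soft_l1")
print(s.x,np.degrees(s.x[2:]),np.round(s.fun.reshape(-1,2),1))
p=s.x;np.save("p.npy",p)
import itertools
for n in C:
    im=cv2.imread(f"pics/{n}0.png");im=cv2.resize(im,None,fx=4,fy=4,interpolation=3)
    h=p[3]
    for z in(0,.055):
        q=iso(p,[[-.055,.05,z],[-.055,-.05,z],[.055,-.05,z],[.055,.05,z]])
        cv2.polylines(im,[np.int32(proj(n,q)*4+1.5)],True,(255,0,255),1)
    for z in(.063,.095):
        b=np.array([[.033,.007],[.033,-.007],[-.033,-.007],[-.033,.007]]);R=np.array([[np.cos(h),-np.sin(h)],[np.sin(h),np.cos(h)]])
        b=b@R.T+[.018,0];cv2.polylines(im,[np.int32(proj(n,iso(p,np.c_[b,[z]*4]))*4+1.5)],True,(0,255,0),1)
    a=np.linspace(0,6.28,30);k=[-.042-.07*np.sin(p[4]),-.035+.07*np.cos(p[4])]
    for z in(.06,.092):
        cv2.polylines(im,[np.int32(proj(n,iso(p,np.c_[k[0]+.007*np.cos(a),k[1]+.007*np.sin(a),a*0+z]))*4+1.5)],True,(255,255,0),1)
    u=proj(n,iso(p,[0,0,.05]))[0]*4;x,y=int(u[0]),int(u[1])
    cv2.imwrite(f"pics/fit_{n}.png",cv2.resize(im[y-200:y+200,x-250:x+250],(750,600)))
E
```

```text
knob (array([ 0.47783595, -0.28269778,  0.08585862]), np.float64(0.5850464119317849))
pivot (array([ 0.43615219, -0.33850493,  0.06288793]), np.float64(0.6541499764577452))
wend (array([ 0.52930164, -0.37161733,  0.08860497]), np.float64(0.968875208196323))
[ 0.49111679 -0.33904142 -0.71104659  0.04709881  0.08686573] [-40.7399689    2.69856303   4.97703991] [[-0.2  0.6]
 [-0.2  0.3]
 [ 0.1  0.5]
 [-0.8  0.3]
 [-1.4  0.4]
 [ 0.7  2. ]
 [ 1.5 -0.4]
 [ 0.7 -1.7]
 [-0.5 -2. ]
 [-0.9  1.1]
 [-1.1 -1.9]]
```

View pics/fit_top.png

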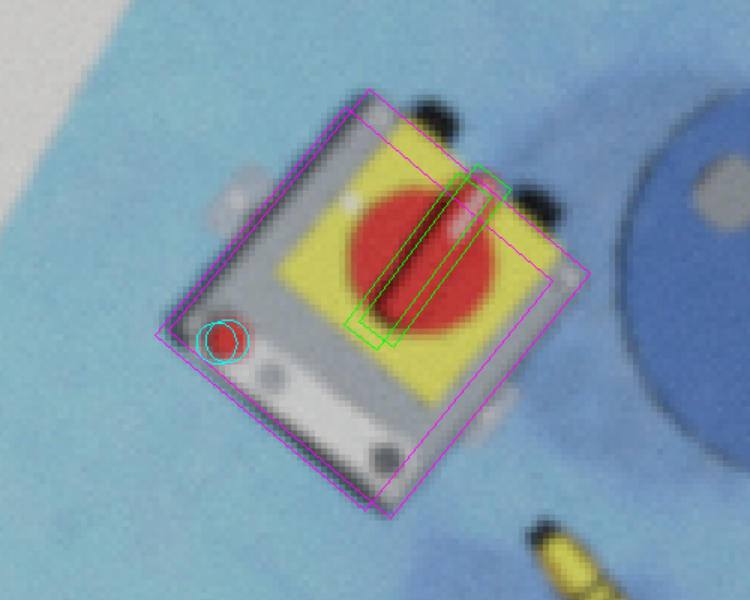

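View pics/fit_side.png

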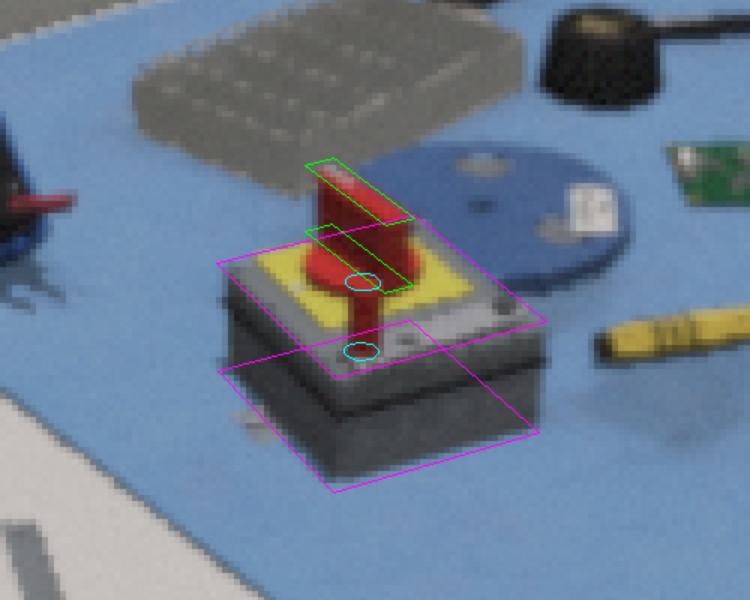

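```bash
cat >> h.py <<'E'
from scipy.spatial.transform import Rotation as Ro
def onz(n,u,z):
    return least_squares(lambda X:proj(n,[X[0],X[1],z])[0]-u,[.5,-.2]).x
def rows(wp,pos0,yaw0):
    """wp: list of (x,y,z,yawdeg) per row; tool pointing down. prints rounded rows, tracking rounding"""
    pos=np.array(pos0,float);yaw=yaw0;out=[]
    for x,y,z,w in wp:
        R=Ro.from_euler('xyz',[-90,0,yaw],degrees=True)
        d=np.round(R.inv().apply(np.array([x,y,z])-pos)*1000).astype(int)
        t=round(-(w-yaw),1)
        out.append([d.tolist(),[0,t,0]])
        pos=pos+R.apply(d/1000.);yaw-=t
    print(str(out).replace(" ",""));print("end",pos,yaw,"max",max(np.linalg.norm(o[0]) for o in out))
    return pos,yaw
def show(im,name):cv2.imwrite(f"pics/{name}.png",im[:,:,::-1])
E
python3 - <<'E'
from h import *
p=np.load("p.npy")
for nm,q in dict(axis=[.018,0,.06],knob=[-.042-.07*np.sin(p[4]),-.035+.07*np.cos(p[4]),.09],kend=[-.112,-.035,.09],piv=[-.042,-.035,.06]).items():print(nm,iso(p,q))
for u,z in(((325,142),0),((325,142),.1),((247,75),.2),((325,110),.2)):print(u,z,onz("top",u,z))
print(tri((325,108),(213,144)))
# arc
a0=np.arctan2(.629,.163);ax=iso(p,[.018,0,0])[0];a1=np.arctan2(ax[1],ax[0]);r0=np.hypot(.1626,.6293);r1=np.hypot(*ax[:2])
print(np.degrees([a0,a1]),r0,r1)
N=30;wp=[]
for i in range(1,N+1):
    s=i/N;a=a0+(a1-a0)*s;r=r0+(.57-r0)*min(1,s*3) if s<.8 else .57+(r1-.57)*(s-.8)/.2
    z=.2226+min(1,s*4)*.06
    wp.append((r*np.cos(a),r*np.sin(a),z,75.517+(-128-75.517)*s))
rows(wp,[.16258,.62934,.2226],75.517)
E
```

```text
axis [[ 0.50475502 -0.35078871  0.06      ]]
knob [[ 0.47736261 -0.28134891  0.09      ]]
kend [[ 0.38341477 -0.29246596  0.09      ]]
piv [[ 0.43645231 -0.33814986  0.06      ]]
(325, 142) 0 [ 0.65797563 -0.21439533]
(325, 142) 0.1 [ 0.63610962 -0.21189169]
(247, 75) 0.2 [ 0.73685784 -0.0724516 ]
(325, 110) 0.2 [ 0.6714419  -0.21008217]
(array([ 0.71464597, -0.19180429,  0.18198187]), np.float64(26.38477604382109))
[ 75.47186756 -34.79807366] 0.6499671145527287 0.6146790602319188
[[[-9,-8,-42],[0,6.8,0]],[[-8,-8,-41],[0,6.8,0]],[[-4,-8,-41],[0,6.8,0]],[[-3,-8,-40],[0,6.7,0]],[[-1,-8,-40],[0,6.8,0]],[[2,-8,-40],[0,6.8,0]],[[3,-8,-39],[0,6.8,0]],[[5,-4,-38],[0,6.8,0]],[[8,0,-38],[0,6.8,0]],[[9,0,-37],[0,6.7,0]],[[17,0,-31],[0,6.8,0]],[[20,0,-31],[0,6.8,0]],[[21,0,-30],[0,6.8,0]],[[23,0,-29],[0,6.8,0]],[[24,0,-27],[0,6.8,0]],[[26,0,-26],[0,6.7,0]],[[27,0,-24],[0,6.8,0]],[[29,0,-23],[0,6.8,0]],[[29,0,-22],[0,6.8,0]],[[31,0,-20],[0,6.8,0]],[[32,0,-18],[0,6.8,0]],[[32,0,-16],[0,6.7,0]],[[34,0,-15],[0,6.8,0]],[[34,0,-13],[0,6.8,0]],[[37,0,-3],[0,6.8,0]],[[38,0,-2],[0,6.8,0]],[[39,0,0],[0,6.8,0]],[[39,0,2],[0,6.7,0]],[[39,0,4],[0,6.8,0]],[[40,0,6],[0,6.8,0]]]
end [ 0.50423512 -0.35104475  0.2826    ] -127.98299999999998 max 43.69210454990696
```

Call:
{"name": "carry_out", "arguments": {"targets": [[[-9,-8,-42],[0,6.8,0]],[[-8,-8,-41],[0,6.8,0]],[[-4,-8,-41],[0,6.8,0]],[[-3,-8,-40],[0,6.7,0]],[[-1,-8,-40],[0,6.8,0]],[[2,-8,-40],[0,6.8,0]],[[3,-8,-39],[0,6.8,0]],[[5,-4,-38],[0,6.8,0]],[[8,0,-38],[0,6.8,0]],[[9,0,-37],[0,6.7,0]],[[17,0,-31],[0,6.8,0]],[[20,0,-31],[0,6.8,0]]], "jaw": 0.6}}

```text
time_s: 1.7
tool_pos: [0.4872, 0.2959, 0.2829]
tool_rot: [-90.0, -0.0, -6.1]
force: [-0.2, -0.0, -1.3]
grip_width: 0.0522
```

Call:
{"name": "carry_out", "arguments": {"targets": [[[21,0,-30],[0,6.8,0]],[[23,0,-29],[0,6.8,0]],[[24,0,-27],[0,6.8,0]],[[26,0,-26],[0,6.7,0]],[[27,0,-24],[0,6.8,0]],[[29,0,-23],[0,6.8,0]],[[29,0,-22],[0,6.8,0]],[[31,0,-20],[0,6.8,0]],[[32,0,-18],[0,6.8,0]],[[32,0,-16],[0,6.7,0]],[[34,0,-15],[0,6.8,0]],[[34,0,-13],[0,6.8,0]]]}}

```text
time_s: 2.9
tool_pos: [0.5554, -0.1271, 0.2828]
tool_rot: [-90.0, -0.0, -87.6]
force: [0.7, 0.0, 0.1]
grip_width: 0.0524
```

Call:
{"name": "carry_out", "arguments": {"targets": [[[37,0,-3],[0,6.8,0]],[[38,0,-2],[0,6.8,0]],[[39,0,0],[0,6.8,0]],[[39,0,2],[0,6.7,0]],[[39,0,4],[0,6.8,0]],[[40,0,6],[0,6.8,0]],[[0,0,0],[0,0,0]],[[0,0,0],[0,0,0]]]}}

```text
time_s: 3.7
tool_pos: [0.5035, -0.3521, 0.2826]
tool_rot: [-90.0, 0.0, -128.1]
force: [0.1, 1.6, 0.1]
grip_width: 0.0521
```

```bash
python3 - <<'E'
from h import *
o=env.get_obs();print({k:np.round(o[k],4) for k in("time_s","qpos","tool_pos","tool_rot","force","grip_width")})
for n in C: show(env.read_camera(n),n+"1")
E
```

```text
{'time_s': np.float64(3.7), 'qpos': array([-11.252 ,  18.0717,  55.6389,  84.8428, -14.9089,  84.8956,
       -83.7297]), 'tool_pos': array([ 0.5035, -0.3521,  0.2826]), 'tool_rot': array([-8.999580e+01,  1.080000e-02, -1.281102e+02]), 'force': array([0.0769, 1.5863, 0.1406]), 'grip_width': np.float64(0.0521)}
```

View pics/side1.png

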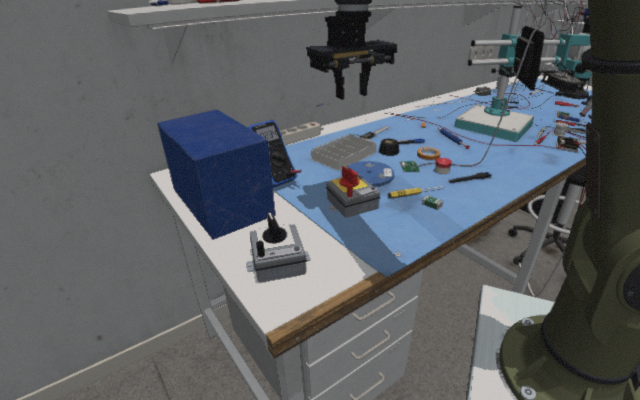

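View pics/top1.png

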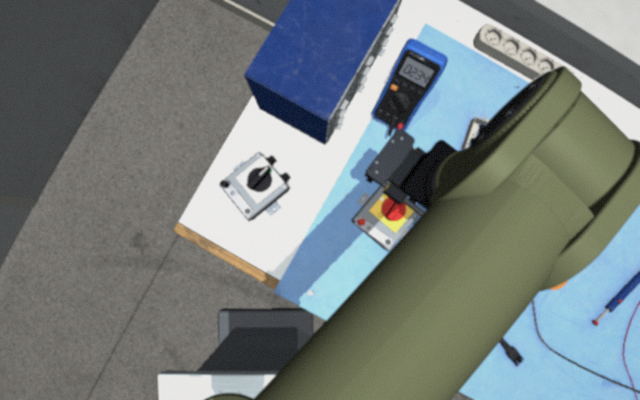

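The gripper is above the red isolator, with its fingertips at about (341–368, 95) in the side view. Nothing in the scene has been disturbed.

Call:
{"name": "carry_out", "arguments": {"targets": [[[-2,30,0],[0,0,0]],[[0,40,0],[0,0,0]],[[0,40,0],[0,0,0]],[[0,32,0],[0,0,0]],[[0,0,0],[0,0,0]],[[0,0,0],[0,0,0]]]}}

```text
time_s: 4.4
tool_pos: [0.5065, -0.3483, 0.1411]
tool_rot: [-90.0, 0.0, -127.8]
force: [1.3, -1.1, 0.7]
grip_width: 0.0525
```

```bash
python3 - <<'E'
from h import *
p=np.load("p.npy")
o=env.get_obs();print({k:np.round(o[k],4) for k in("tool_pos","tool_rot","force","grip_width")})
im=env.read_camera("side")
big=cv2.resize(im,None,fx=4,fy=4,interpolation=3)
R=Ro.from_euler('xyz',o["tool_rot"],degrees=True);w=o["grip_width"]/2
pt=[o["tool_pos"]+R.apply([s*w,0,0]) for s in(-1,0,1)]+[o["tool_pos"]+[0,0,-.055]]
for q in np.int32(proj("side",pt)*4+1.5):cv2.circle(big,tuple(int(v) for v in q),4,(0,255,0),1)
u=proj("side",iso(p,[0,0,.1]))[0]*4;x,y=int(u[0]),int(u[1])
show(cv2.resize(big[y-200:y+200,x-250:x+250],(750,600)),"side2")
E
```

```text
{'tool_pos': array([ 0.5065, -0.3483,  0.1411]), 'tool_rot': array([-9.001080e+01,  1.360000e-02, -1.278403e+02]), 'force': array([ 1.3064, -1.0514,  0.7438]), 'grip_width': np.float64(0.0525)}
```

View pics/side2.png

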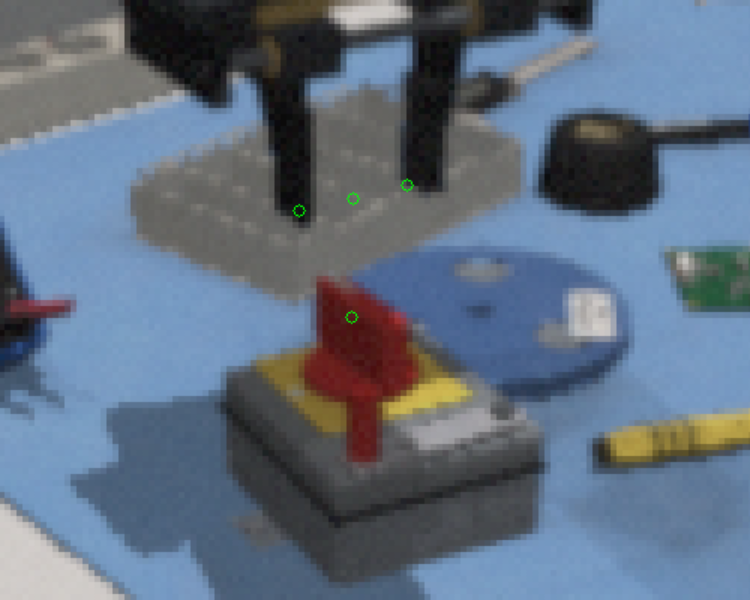

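The side view shows the fingers about 1.5 px right of their projection. The handle has the same offset from its fitted outline, so it is a shared calibration bias and the relative alignment is good. I'll descend over the bar and grip.

Call:
{"name": "carry_out", "arguments": {"targets": [[[1,25,0],[0,0,0]],[[0,25,0],[0,0,0]],[[0,15,0],[0,0,0]],[[0,6,0],[0,0,0]],[[0,0,0],[0,0,0]],[[0,0,0],[0,0,0]]]}}

```text
time_s: 5.05
tool_pos: [0.5057, -0.3509, 0.0709]
tool_rot: [-89.9, 0.0, -128.0]
force: [0.2, -1.0, 0.6]
grip_width: 0.0521
```

Call:
{"name": "carry_out", "arguments": {"targets": [[[0,0,0],[0,0,0]],[[0,0,0],[0,0,0]],[[0,0,0],[0,0,0]],[[0,0,0],[0,0,0]],[[0,0,0],[0,0,0]],[[0,0,0],[0,0,0]]], "jaw": 0.1, "squeeze": 15}}

```text
time_s: 5.65
tool_pos: [0.504, -0.3514, 0.0696]
tool_rot: [-90.0, -0.1, -128.0]
force: [-1.2, -1.8, -0.8]
grip_width: 0.0144
```

```bash
python3 - <<'E'
from h import *
p=np.load("p.npy")
o=env.get_obs();print({k:np.round(o[k],4) for k in("qpos","tool_pos","tool_rot","force","wrist_torque","grip_width")})
im=env.read_camera("side")
big=cv2.resize(im,None,fx=4,fy=4,interpolation=3)
u=proj("side",iso(p,[0,0,.1]))[0]*4;x,y=int(u[0]),int(u[1])
show(cv2.resize(big[y-200:y+200,x-250:x+250],(750,600)),"side3")
E
```

```text
{'qpos': array([ -7.1118,  27.8568,  50.1107,  99.784 , -23.4883,  63.5069,
       -77.5449]), 'tool_pos': array([ 0.504 , -0.3514,  0.0696]), 'tool_rot': array([-8.998890e+01, -1.118000e-01, -1.280076e+02]), 'force': array([-1.2171, -1.8239, -0.8339]), 'wrist_torque': array([-0.2854,  0.3945,  0.1377]), 'grip_width': np.float64(0.0144)}
```

View pics/side3.png

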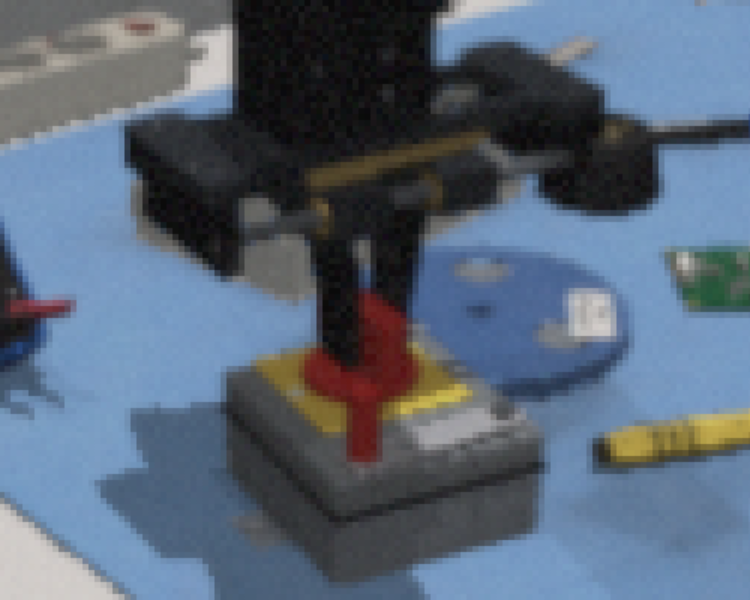

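The side view shows the fingers around the red bar at (340–400, 340 zoomed). The opening is 14.4 mm, so the bar is gripped. I'll turn it in stages and watch the force.

Call:
{"name": "carry_out", "arguments": {"targets": [[[0,0,0],[0,-3,0]],[[0,0,0],[0,-5,0]],[[0,0,0],[0,-6,0]],[[0,0,0],[0,-6,0]],[[0,0,0],[0,-5,0]],[[0,0,0],[0,-5,0]],[[0,0,0],[0,0,0]]], "squeeze": 40}}

```text
time_s: 6.4
tool_pos: [0.5035, -0.3524, 0.0696]
tool_rot: [-90.0, -0.1, -98.1]
force: [-1.8, -4.5, -1.8]
grip_width: 0.0136
```

```bash
python3 - <<'E'
from h import *
o=env.get_obs();print({k:np.round(o[k],4) for k in("qpos","tool_pos","tool_rot","force","wrist_torque","grip_width")})
E
```

```text
{'qpos': array([ -2.5651,  25.717 ,  43.8163,  99.6499, -19.6272,  62.566 ,
       -50.4676]), 'tool_pos': array([ 0.5035, -0.3524,  0.0696]), 'tool_rot': array([-90.0312,  -0.1419, -98.0615]), 'force': array([-1.775 , -4.4536, -1.8168]), 'wrist_torque': array([-1.1294,  0.7527,  0.129 ]), 'grip_width': np.float64(0.0136)}
```

Call:
{"name": "carry_out", "arguments": {"targets": [[[0,0,0],[0,-5,0]],[[0,0,0],[0,-6,0]],[[0,0,0],[0,-6,0]],[[0,0,0],[0,-6,0]],[[0,0,0],[0,-6,0]],[[0,0,0],[0,-6,0]],[[0,0,0],[0,-6,0]],[[0,0,0],[0,-5,0]],[[0,0,0],[0,-4,0]],[[0,0,0],[0,-4,0]],[[0,0,0],[0,-2,0]],[[0,0,0],[0,0,0]]]}}

```text
time_s: 7.6
tool_pos: [0.5042, -0.3542, 0.0696]
tool_rot: [-90.2, -0.3, -42.2]
force: [0.2, -8.6, -4.5]
grip_width: 0.0133
```

```bash
python3 - <<'E'
from h import *
o=env.get_obs();print({k:np.round(o[k],4) for k in("qpos","tool_pos","tool_rot","force","wrist_torque","grip_width")})
E
```

```text
{'qpos': array([  5.7483,  23.1587,  32.9105,  99.3212, -13.8263,  61.3955,
         0.9654]), 'tool_pos': array([ 0.5042, -0.3542,  0.0696]), 'tool_rot': array([-90.2019,  -0.2597, -42.2052]), 'force': array([ 0.1815, -8.627 , -4.5046]), 'wrist_torque': array([-1.9959e+00, -1.5000e-03, -3.2300e-02]), 'grip_width': np.float64(0.0133)}
```

Call:
{"name": "carry_out", "arguments": {"targets": [[[0,0,0],[0,-2,0]],[[0,0,0],[0,-2,0]],[[0,0,0],[0,0,0]],[[0,0,0],[0,0,0]]]}}

```text
time_s: 8.0
tool_pos: [0.5045, -0.354, 0.0696]
tool_rot: [-90.2, -0.3, -38.4]
force: [1.4, -7.4, -4.7]
grip_width: 0.0136
```

```bash
python3 - <<'E'
from h import *
o=env.get_obs();print({k:np.round(o[k],4) for k in("qpos","tool_pos","tool_rot","force","wrist_torque","grip_width")})
E
```

```text
{'qpos': array([  6.3152,  23.0298,  32.1943,  99.2953, -13.5457,  61.349 ,
         4.5531]), 'tool_pos': array([ 0.5045, -0.354 ,  0.0696]), 'tool_rot': array([-90.1604,  -0.256 , -38.3868]), 'force': array([ 1.4469, -7.3707, -4.6904]), 'wrist_torque': array([-1.8783, -0.0657, -0.8734]), 'grip_width': np.float64(0.0136)}
```

Call:
{"name": "carry_out", "arguments": {"targets": [[[0,0,0],[0,0,0]],[[0,0,0],[0,0,0]],[[0,0,0],[0,0,0]],[[0,0,0],[0,0,0]],[[0,-15,0],[0,0,0]],[[0,-30,0],[0,0,0]],[[0,-35,0],[0,0,0]],[[0,0,0],[0,0,0]],[[0,0,0],[0,0,0]]], "jaw": 0.5}}

```text
time_s: 8.9
tool_pos: [0.5057, -0.3505, 0.1514]
tool_rot: [-89.9, -0.2, -38.0]
force: [-0.1, -0.5, 0.0]
grip_width: 0.0432
```

```bash
python3 - <<'E'
from h import *
p=np.load("p.npy")
o=env.get_obs();print({k:np.round(o[k],4) for k in("time_s","tool_pos","tool_rot","force","grip_width")})
for n in C:
    im=env.read_camera(n)
    for l in("red_isolator_handle","red_isolator_hasp"):
        for r in env.outline_of(n,l)[:2]: print(n,l,r["p"],r["xy"],r["mask"].sum())
    big=cv2.resize(im,None,fx=4,fy=4,interpolation=3)
    u=proj(n,iso(p,[0,0,.1]))[0]*4;x,y=int(u[0]),int(u[1])
    show(cv2.resize(big[y-200:y+200,x-250:x+250],(750,600)),n+"4")
E
```

```text
{'time_s': np.float64(8.9), 'tool_pos': array([ 0.5057, -0.3505,  0.1514]), 'tool_rot': array([-89.932 ,  -0.1611, -37.9794]), 'force': array([-0.0787, -0.4645,  0.0418]), 'grip_width': np.float64(0.0432)}
side red_isolator_handle 0.74 [350.3, 177.2] 362
side red_isolator_hasp 0.62 [354.7, 190.6] 211
top red_isolator_handle 0.49 [387.2, 200.0] 37
top red_isolator_hasp 0.44 [360.1, 223.3] 92
```

View pics/side4.png

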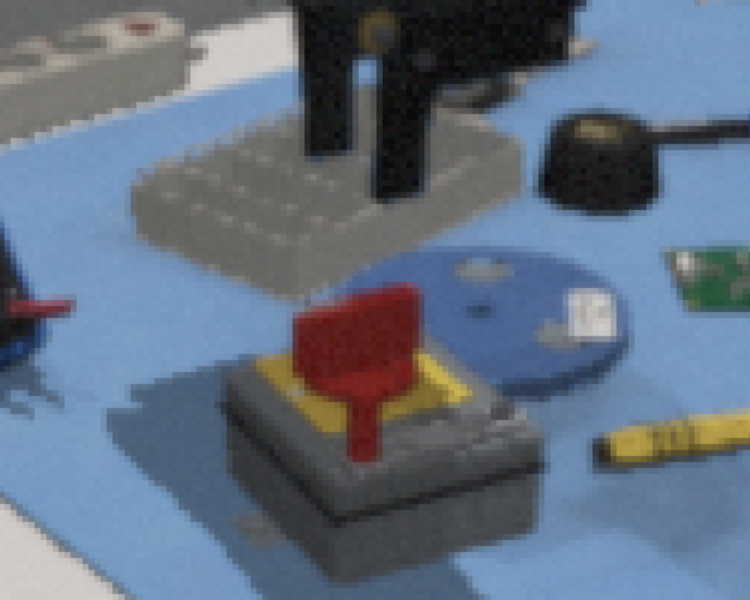

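View pics/top4.png

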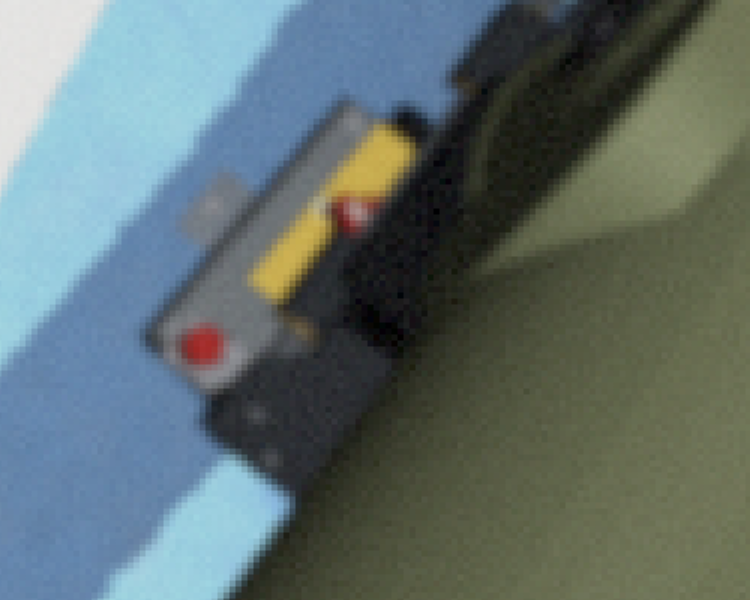

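In the side view the bar, (297,320) to (420,290) zoomed, now runs parallel to the box front, and the twist torque rose to 0.87 N m at the stop. The handle is off. The knob at (365,430) is still folded, so I'll go to it next.

Call:
{"name": "carry_out", "arguments": {"targets": [[[-30,0,18],[0,0,0]],[[-33,0,18],[0,0,0]],[[0,0,0],[0,0,0]],[[0,0,0],[0,0,0]]]}}

```text
time_s: 9.6
tool_pos: [0.4774, -0.2824, 0.1494]
tool_rot: [-90.0, 0.0, -37.9]
force: [0.6, -0.5, 0.3]
grip_width: 0.0435
```

```bash
python3 - <<'E'
from h import *
p=np.load("p.npy")
o=env.get_obs();print({k:np.round(o[k],4) for k in("time_s","tool_pos","tool_rot","force","grip_width")})
for n in C:
    im=env.read_camera(n)
    big=cv2.resize(im,None,fx=4,fy=4,interpolation=3)
    q=o["tool_pos"]
    for z in(0,-.055):
        v=proj(n,q+[0,0,z])[0]*4+1.5;cv2.circle(big,(int(v[0]),int(v[1])),4,(0,255,0),1)
    u=proj(n,iso(p,[0,0,.1]))[0]*4;x,y=int(u[0]),int(u[1])
    show(cv2.resize(big[y-200:y+200,x-250:x+250],(750,600)),n+"5")
E
```

```text
{'time_s': np.float64(9.6), 'tool_pos': array([ 0.4774, -0.2824,  0.1494]), 'tool_rot': array([-8.99741e+01,  8.90000e-03, -3.78983e+01]), 'force': array([ 0.5827, -0.4617,  0.2562]), 'grip_width': np.float64(0.0435)}
```

View pics/side5.png

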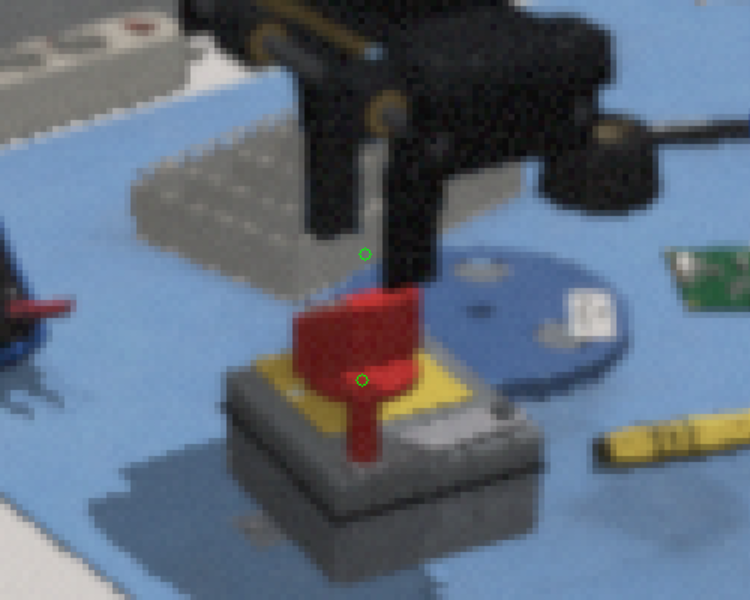

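View pics/top5.png

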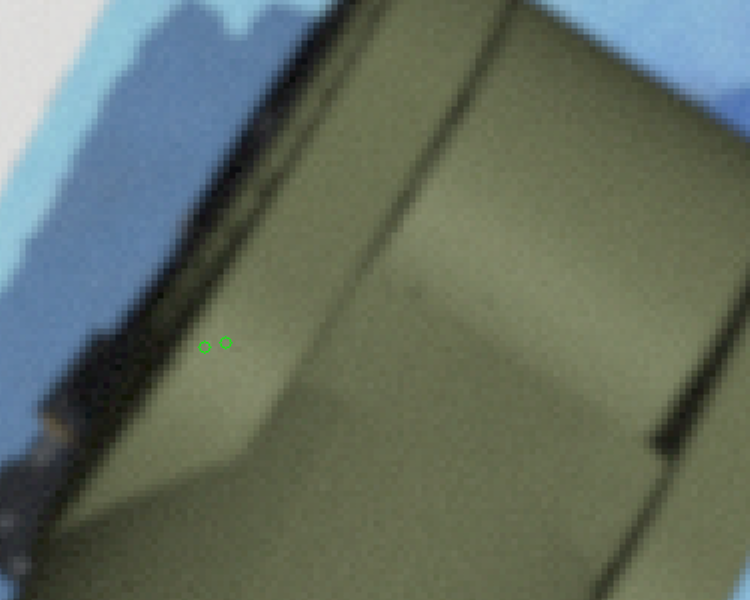

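In the top view the target circle (205,347) falls on the earlier knob position (203,345). In the side view it agrees to about 1 px. I'll descend and close the jaws loosely around the knob.

Call:
{"name": "carry_out", "arguments": {"targets": [[[0,25,0],[0,0,0]],[[0,30,0],[0,0,0]],[[0,18,0],[0,0,0]],[[0,7,0],[0,0,0]],[[0,0,0],[0,0,0]],[[0,0,0],[0,0,0]]]}}

```text
time_s: 10.3
tool_pos: [0.478, -0.2841, 0.0704]
tool_rot: [-90.0, -0.1, -38.0]
force: [0.1, 0.1, -0.0]
grip_width: 0.0437
```

Call:
{"name": "carry_out", "arguments": {"targets": [[[0,0,0],[0,0,0]],[[0,0,0],[0,0,0]],[[0,0,0],[0,0,0]],[[0,0,0],[0,0,0]],[[0,0,0],[0,0,0]]], "jaw": 0.05, "squeeze": 4}}

```text
time_s: 10.8
tool_pos: [0.4776, -0.2831, 0.0698]
tool_rot: [-90.0, -0.0, -38.0]
force: [0.1, -0.1, 1.5]
grip_width: 0.0138
```

```bash
python3 - <<'E'
from h import *
p=np.load("p.npy")
o=env.get_obs();print({k:np.round(o[k],4) for k in("time_s","tool_pos","tool_rot","force","grip_width")})
for n in ["side"]:
    im=env.read_camera(n)
    big=cv2.resize(im,None,fx=4,fy=4,interpolation=3)
    u=proj(n,iso(p,[0,0,.1]))[0]*4;x,y=int(u[0]),int(u[1])
    show(cv2.resize(big[y-200:y+200,x-250:x+250],(750,600)),n+"6")
# arc plan from measured pos, pivot refined
piv=iso(p,[-.042,-.035,0])[0][:2]+[.0007,-.0015]
q=o["tool_pos"];v=q[:2]-piv;print(piv,v,np.linalg.norm(v),np.degrees(np.arctan2(v[1],v[0])),"box +y dir",np.degrees(p[2])+90)
a0=np.arctan2(v[1],v[0]);a1=p[2]+np.pi+np.radians(3);r0=np.linalg.norm(v);N=22
wp=[]
for i in range(1,N+1):
    s=i/N;a=a0+(a1-a0)*s;r=r0+(.07-r0)*s
    wp.append((piv[0]+r*np.cos(a),piv[1]+r*np.sin(a),q[2],o["tool_rot"][2]+np.degrees(a-a0)))
rows(wp,q,o["tool_rot"][2])
E
```

```text
{'time_s': np.float64(10.8), 'tool_pos': array([ 0.4776, -0.2831,  0.0698]), 'tool_rot': array([-8.99810e+01, -2.83000e-02, -3.79776e+01]), 'force': array([ 0.1021, -0.0917,  1.5419]), 'grip_width': np.float64(0.0138)}
[ 0.43715231 -0.33964986] [0.04042205 0.05655154] 0.06951272128053267 54.44348307206382 box +y dir 49.26003110423311
[[[-5,0,0],[0,np.float64(-4.0),0]],[[-5,0,-1],[0,np.float64(-4.0),0]],[[-5,0,0],[0,np.float64(-4.0),0]],[[-4,0,0],[0,np.float64(-4.0),0]],[[-5,0,-1],[0,np.float64(-4.0),0]],[[-5,0,0],[0,np.float64(-3.9),0]],[[-5,0,0],[0,np.float64(-4.0),0]],[[-5,0,-1],[0,np.float64(-4.0),0]],[[-5,0,0],[0,np.float64(-4.0),0]],[[-4,0,-1],[0,np.float64(-4.0),0]],[[-5,0,0],[0,np.float64(-4.0),0]],[[-5,0,0],[0,np.float64(-4.0),0]],[[-5,0,-1],[0,np.float64(-4.0),0]],[[-5,0,0],[0,np.float64(-4.0),0]],[[-5,0,0],[0,np.float64(-4.0),0]],[[-5,0,-1],[0,np.float64(-4.0),0]],[[-4,0,0],[0,np.float64(-4.0),0]],[[-5,0,0],[0,np.float64(-3.9),0]],[[-5,0,-1],[0,np.float64(-4.0),0]],[[-5,0,0],[0,np.float64(-4.0),0]],[[-5,0,0],[0,np.float64(-4.0),0]],[[-5,0,-1],[0,np.float64(-4.0),0]]]
end [ 0.38171086 -0.29714335  0.06977586] 49.822379992288184 max 5.0990195135927845
```

View pics/side6.png

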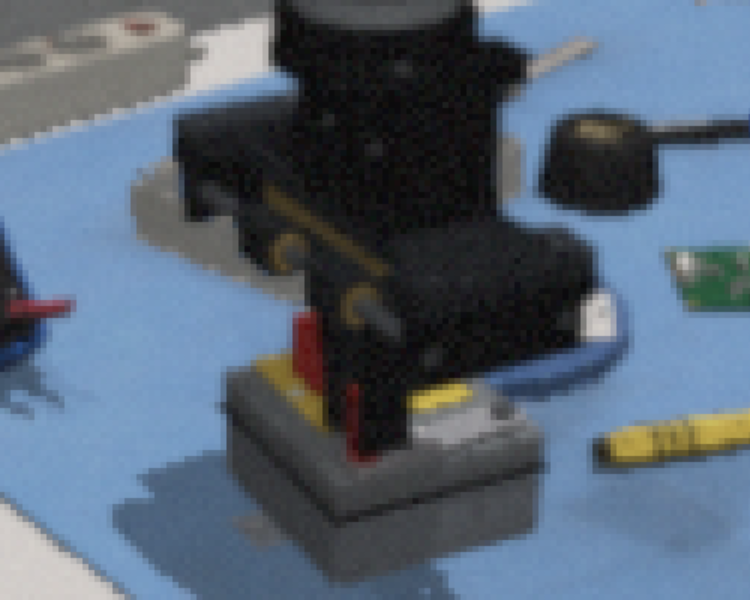

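The fingers hold the knob at (355,430 zoomed) with a 13.8 mm opening. The radius to the fitted pivot is 69.5 mm, which agrees with the stated 70 mm. I'll swing it along the arc.

Call:
{"name": "carry_out", "arguments": {"targets": [[[-5,0,0],[0,-4,0]],[[-5,0,-1],[0,-4,0]],[[-5,0,0],[0,-4,0]],[[-4,0,0],[0,-4,0]],[[-5,0,-1],[0,-4,0]],[[-5,0,0],[0,-4,0]],[[-5,0,0],[0,-4,0]],[[-5,0,-1],[0,-4,0]],[[-5,0,0],[0,-4,0]],[[-4,0,-1],[0,-4,0]],[[-5,0,0],[0,-4,0]]], "squeeze": 8}}

```text
time_s: 11.95
tool_pos: [0.4274, -0.271, 0.0698]
tool_rot: [-90.0, -0.1, 6.2]
force: [1.5, -0.8, -0.4]
grip_width: 0.0134
```

```bash
python3 - <<'E'
from h import *
p=np.load("p.npy")
o=env.get_obs();print({k:np.round(o[k],4) for k in("qpos","time_s","tool_pos","tool_rot","force","grip_width")})
for n in ["side"]:
    im=env.read_camera(n)
    big=cv2.resize(im,None,fx=4,fy=4,interpolation=3)
    u=proj(n,iso(p,[0,0,.1]))[0]*4;x,y=int(u[0]),int(u[1])
    show(cv2.resize(big[y-200:y+200,x-250:x+250],(750,600)),n+"7")
E
```

```text
{'qpos': array([  4.028 ,   8.9725,  27.3594, 114.369 ,  -4.8757,  57.6737,
        39.8928]), 'time_s': np.float64(11.95), 'tool_pos': array([ 0.4274, -0.271 ,  0.0698]), 'tool_rot': array([-9.00348e+01, -5.96000e-02,  6.18550e+00]), 'force': array([ 1.515 , -0.7837, -0.3796]), 'grip_width': np.float64(0.0134)}
```

View pics/side7.png

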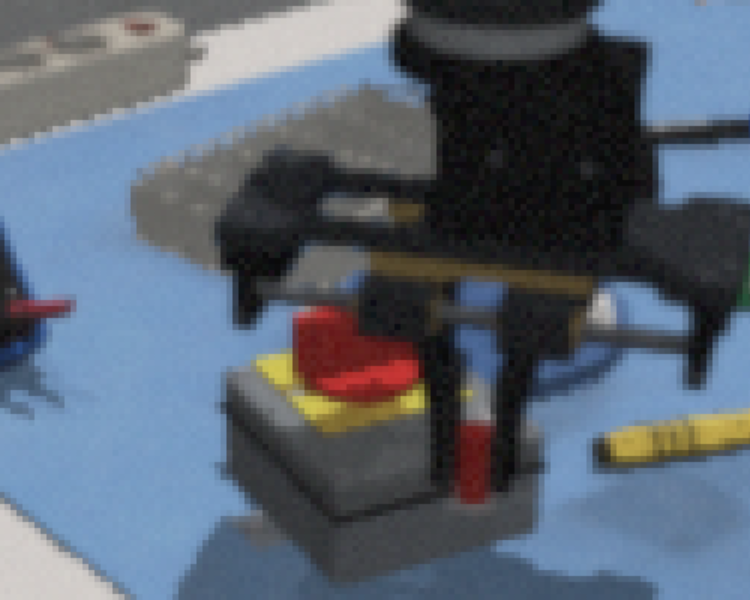

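The knob is between the fingers at (475,460 zoomed), about halfway out. The handle is still off.

Call:
{"name": "carry_out", "arguments": {"targets": [[[-5,0,0],[0,-4,0]],[[-5,0,-1],[0,-4,0]],[[-5,0,0],[0,-4,0]],[[-5,0,0],[0,-4,0]],[[-5,0,-1],[0,-4,0]],[[-4,0,0],[0,-4,0]],[[-5,0,0],[0,-4,0]],[[-5,0,-1],[0,-4,0]],[[-5,0,0],[0,-4,0]],[[-5,0,0],[0,-4,0]],[[0,0,0],[0,0,0]],[[0,0,0],[0,0,0]]]}}

```text
time_s: 13.2
tool_pos: [0.3853, -0.2939, 0.0698]
tool_rot: [-90.2, 0.0, 45.9]
force: [4.0, -3.8, -4.0]
grip_width: 0.0133
```

```bash
python3 - <<'E'
from h import *
p=np.load("p.npy")
o=env.get_obs();print({k:np.round(o[k],4) for k in("qpos","time_s","tool_pos","tool_rot","force","grip_width")})
v=o["tool_pos"][:2]-[ 0.43715,-0.33965];print(np.linalg.norm(v),np.degrees(np.arctan2(v[1],v[0])-p[2])-90)
E
```

```text
{'qpos': array([  9.28  ,   6.0806,  26.2592, 117.2088,  -3.1667,  57.2193,
        83.0065]), 'time_s': np.float64(13.2), 'tool_pos': array([ 0.3853, -0.2939,  0.0698]), 'tool_rot': array([-9.01564e+01,  5.00000e-04,  4.58868e+01]), 'force': array([ 3.9729, -3.8   , -3.9552]), 'grip_width': np.float64(0.0133)}
0.06919236708615144 89.30388983641106
```

Call:
{"name": "carry_out", "arguments": {"targets": [[[-2,0,0],[0,0,0]],[[-2,0,0],[0,0,0]],[[0,0,0],[0,0,0]],[[0,0,0],[0,0,0]]]}}

```text
time_s: 13.6
tool_pos: [0.3851, -0.294, 0.0699]
tool_rot: [-90.2, -0.2, 46.0]
force: [8.2, 1.3, -4.3]
grip_width: 0.0139
```

Call:
{"name": "carry_out", "arguments": {"targets": [[[0,0,0],[0,0,0]],[[0,0,0],[0,0,0]],[[0,0,0],[0,0,0]],[[0,0,0],[0,0,0]],[[0,-15,0],[0,0,0]],[[0,-30,0],[0,0,0]],[[0,-40,0],[0,0,0]],[[0,-40,0],[0,0,0]],[[0,-30,0],[0,0,0]],[[0,0,0],[0,0,0]],[[0,0,0],[0,0,0]]], "jaw": 0.4}}

```text
time_s: 14.7
tool_pos: [0.3814, -0.296, 0.2247]
tool_rot: [-90.0, -0.0, 46.0]
force: [0.8, 0.9, -1.0]
grip_width: 0.035
```

```bash
python3 - <<'E'
from h import *
p=np.load("p.npy")
o=env.get_obs();print({k:np.round(o[k],4) for k in("time_s","tool_pos","tool_rot","force","grip_width")})
for n in C:
    im=env.read_camera(n)
    for l in("red_isolator_handle","red_isolator_hasp"):
        for r in env.outline_of(n,l)[:2]: print(n,l,r["p"],r["xy"],r["mask"].sum())
    print(n,"pred knob",proj(n,iso(p,[-.112,-.035,.092])))
    show(im,n+"8f")
    big=cv2.resize(im,None,fx=4,fy=4,interpolation=3)
    u=proj(n,iso(p,[0,0,.1]))[0]*4;x,y=int(u[0]),int(u[1])
    show(cv2.resize(big[y-200:y+200,x-250:x+250],(750,600)),n+"8")
E
```

```text
{'time_s': np.float64(14.7), 'tool_pos': array([ 0.3814, -0.296 ,  0.2247]), 'tool_rot': array([-9.00278e+01, -2.72000e-02,  4.59789e+01]), 'force': array([ 0.765 ,  0.8588, -1.0156]), 'grip_width': np.float64(0.035)}
side red_isolator_handle 0.6 [351.0, 176.1] 390
side red_isolator_hasp 0.65 [384.8, 193.8] 179
side pred knob [[388.75128363 189.35441802]]
top red_isolator_handle 0.67 [393.6, 209.0] 549
top pred knob [[367.36244901 269.39917056]]
```

View pics/side8.png

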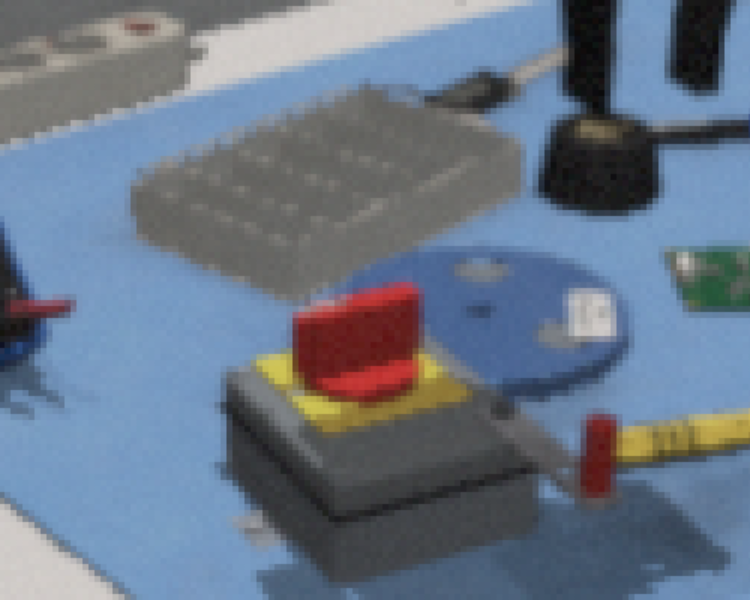

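View pics/top8.png

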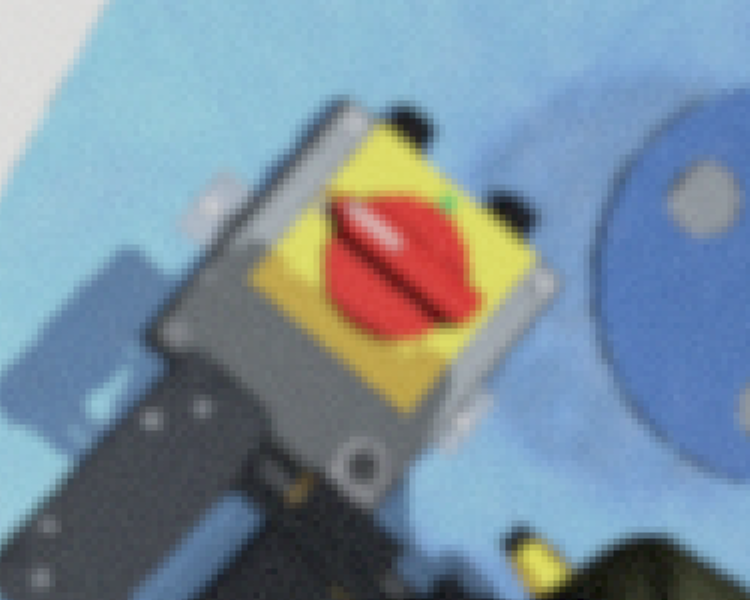

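In the top view the bar runs (340,205) to (470,305), parallel to the box front, with its white end to the left, so the handle is off. In the side view the knob at (598,455) stands out past the front, with the arm in line with the box's side edge. The gripper is clear, so I'll hand the job in.

```bash
python3 -c "
from cell import env
o=env.get_obs();print(o['joint_velocities'],o['force']);print(env.sign_off())"
```

```text
[-0.09369702 -0.1054916  -0.06586418 -0.4471755   0.01579081  0.10019832
  0.03311278] [ 1.02272766 -0.32756999  0.06306482]
the job is handed in; nothing more can be done
None
```

The bench test supply is isolated: the red handle is off and its hasp is swung fully out. I handed the job in at about 15 s of the 48 s allowed; no verdict is reported.

- **Handle:** I gripped the bar and turned it a quarter turn counter-clockwise until the twist torque rose to 0.87 N m at the stop. The last pictures show the bar parallel to the box front, with its white end pointing left.
- **Hasp:** I swung the knob out along its arc only after the handle was off. It reached about 89° by my estimate, and a further 4 mm push moved it only about 0.2 mm, with about 9 N of force, so it was at its stop. The last side picture shows the arm out past the front.
- **Black isolator and gripper:** The arm never went near the black isolator. The gripper was clear at z 0.22 m when I handed in.
- **Checks that fell short:** The side camera was about 1.5 px off, equally for the fingers and the handle, so it did not affect the alignment. The hasp knob did not show in the last top view because the gripper covered it, so the hasp check rests on the side view and the arm's position. I did not take a separate final look at the black handle.

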